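# Fold down the inner flap and shut the tool case

## Robot

A 7-joint arm with a two-finger parallel gripper is mounted at the origin on the work surface. World frame = base frame: x ahead of the robot, y to its left, z up, the work surface at z = 0. Lengths are in m, angles in rad, forces in N, time in s.
With the tool pointing down it reaches from about 0.4 to 0.85 m from the base axis. Payload 10.4 kg.
Tool frame: the origin (TCP) lies midway between the tips of the shut fingers; the grasp point (between the pads) lies hold_point_z behind it (hold_point_z is the distance from the TCP to the grasp point, in m); z points along the fingers, y is the line along which they close (so a half turn about z gives the same grasp; the last joint's range is limited). The gripper opens to 87 mm and grips with 3 to 60 N. Pads are 19 mm wide; open, the fingers measure 117 mm over their backs; the gripper's body (75 mm by 190 mm) begins 51 mm behind the grasp point.
Start: joints at [1.138, 0.332, -0.065, 1.46, 0.022, 1.35, -0.088], TCP at [0.249, -0.573, 0.223] pointing down, gripper open.
Joint ranges: [-2.6, 2.6], [-0.5, 2.12], [-1.47, 1.34], [0.16, 2.42], [-1.27, 4.41], [0.06, 2.06], [-2.6, 2.6]. Speed limits (rad/s): [2.22, 2.22, 2.79, 2.79, 3.14, 3.14, 3.14].

## Interface

Orientations are given as a unit quaternion [x, y, z, w].
In Python, from bench import * gives the robot as it stands. The module is installed in compiled form; this text tells all that it offers.
- The arm moves only by the tool drive_tool, never from a script. Its argument "increments" is a list of rows, each a list of 6 numbers: the shift along the tool's x, y, z scaled (see below), then the turn, a rotation vector about the tool's x, y, z scaled (see below). In form: [[dx, dy, dz, rx, ry, rz], ...]. A call has exactly 5 rows; each row is the pose to reach, as a shift and turn from the pose commanded when the call began, along the tool's axes at that moment; what a row does not reach only later rows make up. The controller multiplies each number of a shift by 300 mm and each number of a turn by pi/4 rad. A row lasts 1/12 s, in which the tool goes at most 41.7 mm and 7.16 degrees, less where a joint would pass 70% of its speed; a pose out of reach is approached as far as the arm can. A call with a number of a shift or a turn outside -1 to 1 is refused whole. A call with a gripper value outside its range is refused whole. "claw" is the closure, from 0 (fully open) to 1 (shut), set as the call begins (left out, the last holds). The fingers move at their own pace and stop on an object; "force" is the grip in N (left out, the last holds). Time passes only in rows, so rows that repeat a pose let the fingers close, or fill a call up. It gives the time, the measured TCP pose, the force, the opening and the grip force at its end, in the units of the state.
- read_state(): the state, without advancing time (a new reading comes with each control period).
- camera(name): name is "scene" or "top" or "wrist"; returns the picture (480x640x3 uint8, blue, green, red); there is no depth.
- get_calibration(name): a dict with "K" (3x3 intrinsics, pixels), "position" and "rotation" of the camera in the world. Camera axes: x right, y down, z forward; pixel columns grow to the right and rows downward; lengths in m; the calibration is good to about 2 mm. A picture is of the moment at which its call begins: read the wrist's pose just before it. get_calibration takes no time and is no camera call; for the wrist camera it gives the pose at the moment of the call.
- close_job(): hands the job in; it is judged then, once.
The state is a dict: "time": time; "joint_positions": joint angles; "joint_vel": joint speeds; "joint_torque": joint torques, N m; "ee_pos": TCP position; "eef_rot": TCP orientation; "ft_force": force on the tool from outside, world axes, zero at the start; "torque": the same for the moment, N m; "width": finger opening in m; "grip_force": force on a finger pad.
Only numpy, scipy, OpenCV 4.12 (cv2) and the standard library are available. Lean on these libraries where they do the work, as an engineer would, in place of code of your own. Each camera call takes 0.05 s, during which the arm holds its last target. There are 200 camera calls.

## Task

Close up the open tool case on the workbench by pushing with the fingertips, nothing needs gripping: first push the upright flap inside it down flat over its compartment, then push the lid over and fully shut. Leave the lid standing open until the flap is down, bring it down gently without letting it slam, and leave the cans, tools and other loose things in and around the case where they are.

Things in the scene. Friction and masses are not known exactly. Their poses are not given: they have to be found in the camera images.
- case: Aluminium tool case, fixed to the bench; base without lid 170 mm along its x, 290 along y, 85 high, walls 6. Origin: centre of the underside. x points from the latch side (front) to the lid's hinge side, y to the end where the flap is hinged, z up; turned about z by -0.1 to -0.85 rad. Under the flap an empty compartment; the -y part holds foam with sockets, at most 65 mm above the bench.
- flap (a joint): Flap angle, rad: 0 = flat in the case (top face 73 mm above the bench, 12 mm below the rim), 1.57 = upright, more = leaning out past the case's +y end, stop at 1.95; starts at 1.3 to 1.8. Dark steel plate, 95 mm from hinge to free edge, 115 mm wide (case x = -77 to +38 mm), 6 mm thick. Folds down towards case -y. Stiff hinge: stays at any angle, yields to about 0.5 to 4 N at the free edge.
- flap_hinge (a point): Point on the flap's hinge line (which runs along case x), half-way through the plate's thickness; in the case's frame x = -20, y = +137, z = 70 mm. It turns with the flap: y points from the free edge to the hinge, z out of the face that ends on top.
- flap_edge (a point): Middle of the flap's free edge, on the face that is on top when it is folded down (this face looks outwards, to case +y, when it is upright). The point's y points from the free edge to the hinge, z out of that face.
- lid (a joint): Lid angle, rad: 0 = fully shut on the rim (outer face on top, 111 mm above the bench), 1.57 = upright, more = leaning back, stop at 1.95; starts at 1.5 to 1.8. Aluminium shell, 170 mm from hinge to free edge, 290 mm along case y, 26 mm thick, foam inside. Its outer face looks to case +x when upright. Stiff hinge: stays at any angle, yields to about 0.5 to 7 N at the free edge.
- lid_hinge (a point): Middle of the lid's hinge line (which runs along case y), in the plane of the shell's open side, 26 mm from the outer face; in the case's frame x = +85, y = 0, z = 85 mm. It turns with the lid: x points from the free edge to the hinge, z towards the outer face.
- lid_edge (a point): Middle of the lid's free edge, on its outer face. The point's x points from the free edge to the hinge, z out of the outer face.
- spray: Loose spray can, 52 mm diameter, 150 mm high, standing beside the case's -y end; origin at the centre of its underside. Not to be disturbed.
- tin: Loose small steel tin, 40 mm diameter, 80 mm high, standing in front of the latch side; origin at the centre of its underside. Not to be disturbed.
- screwdriver: Loose screwdriver with green handle, 170 mm long, lying on the bench to the right; origin near its middle on the bench, x towards the tip. Not to be disturbed.
- wrench: Loose wrench, 160 mm long, lying beside the case's +y end, about 80 mm off it; origin near its middle on the bench. Not to be disturbed.
- seal: Loose black rubber ring, 56 mm diameter, 9 mm high, lying beyond the case's +y end; origin at the centre of its underside. Not to be disturbed.
- carton: Loose small cardboard box, 55 x 36 x 16 mm, beside the case's -y end; origin at the centre of its underside. Not to be disturbed.
- bowl: Loose wooden bowl, 110 mm diameter, 50 mm high, on the bench to the right; origin at the centre of its underside. Not to be disturbed.
- socket: Loose steel socket, a cylinder of 30 mm diameter, 36 mm high, standing on the foam inside the case's -y part, top 65 mm above the bench; origin at the centre of its underside. Not to be disturbed.

How it is judged:
By the outcome, as a careful person would: the job done as asked, in the order asked, and still so for the second after the job is handed in, with the robot touching nothing.
It also fails if it takes over 58 s, if anything falls off the work surface, if the arm or the gripper's body presses on something with over 40 N, if the wrist force passes 120 N, or if a joint passes its speed limit or range.

## Working session

There is one attempt and no reset: what is moved stays moved. The work goes in short steps, Python scripts to look and compute and a tool call to move; the robot and the scene stay as the last step left them, time stands still between calls to the robot, and variables do not carry over. Pictures are saved under pics/ and viewed, at most 10 in all, crops included, and the job is handed in when it is done.

Besides the shell and the picture viewer there is one more tool, called after "Request:" as name([rows], argument=value, ...), one row to a line, values as JSON. drive_tool: Moves the arm, as the interface text tells. Its arguments: {"type":"object","properties":{"increments":{"type":"array","items":{"type":"array","items":{"type":"number"}}},"claw":{"type":"number"},"force":{"type":"number"}},"required":["increments"]}

```bash
mkdir -p pics
python3 - <<'E'
from bench import *
import cv2
for n in("scene","top"):
    cv2.imwrite(f"pics/{n}0.png",camera(n)); c=get_calibration(n); print(n,c)
s=read_state(); print(s)
E
```

```text
scene {'K': array([[474.45358323,   0.        , 322.12870205],
       [  0.        , 474.45358323, 243.25343661],
       [  0.        ,   0.        ,   1.        ]]), 'position': array([0.6619506 , 0.29721462, 0.97545862]), 'rotation': array([ 0.12067438,  0.97530473, -0.18407432, -0.01830346])}
top {'K': array([[442.20268971,   0.        , 320.40807684],
       [  0.        , 442.20268971, 234.15182609],
       [  0.        ,   0.        ,   1.        ]]), 'position': array([ 0.41504206, -0.0475303 ,  1.02183986]), 'rotation': array([ 0.70583999, -0.70213229,  0.06817397, -0.06443971])}
{'time': 0.1, 'joint_positions': array([ 1.13840392,  0.33283024, -0.06467233,  1.46087634,  0.02160883,
        1.34992404, -0.08848746]), 'joint_vel': array([ 4.87594997e-04, -2.37261907e-03,  1.50319974e-03, -2.72412587e-03,
        1.27054576e-04,  1.53677306e-05, -3.88812235e-04]), 'joint_torque': array([ 1.03477345e-03, -6.24545431e+01,  2.41926085e-02, -3.90721679e+01,
       -6.13530865e-02,  3.65455274e-02,  2.62298079e-05]), 'ee_pos': array([ 0.24884396, -0.57292753,  0.2218109 ]), 'eef_rot': array([ 9.79081080e-01,  2.03469377e-01, -1.75317889e-04, -6.47938138e-04]), 'ft_force': array([-0.69253897,  0.51243602, -0.2106982 ]), 'torque': array([-0.00091613,  0.01871802, -0.0110543 ]), 'grip_force': 0.0, 'width': 0.08715273305416678}
```

View pics/scene0.png

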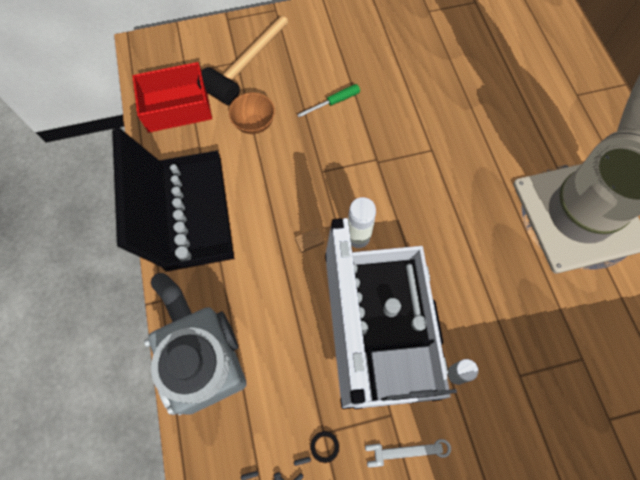

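View pics/top0.png

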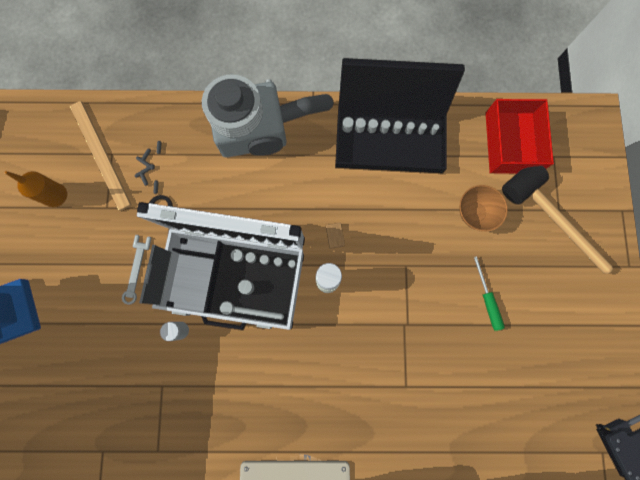

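The robot is at the bottom of the top view. The case is at about (135–305, 200–330), with the lid on the far side and the flap at the left end near (158, 275). The spray can is at (328, 277) and the tin at (172, 331). I'll zoom in to get the corners.

Run:
```python
import cv2
a=cv2.imread("pics/top0.png")[190:345,120:350]; cv2.imwrite("pics/t1.png",cv2.resize(a,None,fx=3.4,fy=3.4,interpolation=cv2.INTER_CUBIC))
a=cv2.imread("pics/scene0.png")[190:420,310:490]; cv2.imwrite("pics/s1.png",cv2.resize(a,None,fx=2.6,fy=2.6,interpolation=cv2.INTER_CUBIC))
```

```text
(no output)
```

View pics/t1.png

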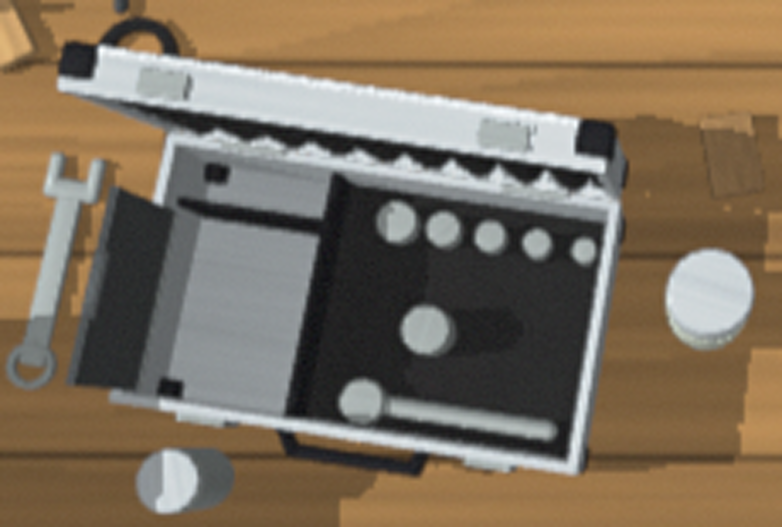

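View pics/s1.png

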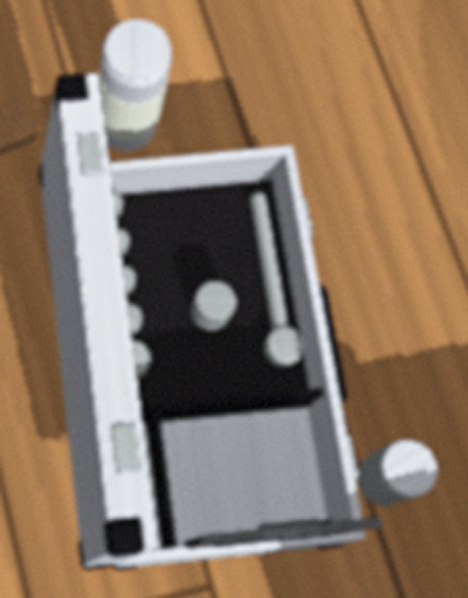

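Zooming in gives clear corners: the rim's front −y corner at crop (585, 473), the lid's free edge between (72, 42) and (615, 122), and the flap's free edge from (75, 385) to (112, 190). I'll fit the case pose and both joints to them.

```bash
cat > h.py <<'E'
import numpy as np
from scipy.spatial.transform import Rotation as R
def proj(c,P):
    r=np.array(c["rotation"]); M=R.from_quat(r).as_matrix() if r.size==4 else r
    q=(np.atleast_2d(P)-c["position"])@M; q=q@c["K"].T; return q[:,:2]/q[:,2:]
def flap(a,x,off,L=.095): return [x,.137-L*np.cos(a)+off*np.sin(a),.070+L*np.sin(a)+off*np.cos(a)]
def lid(a,y,off,L=.17): return [.085-L*np.cos(a)+off*np.sin(a),y,.085+L*np.sin(a)+off*np.cos(a)]
def world(p,P): return np.atleast_2d(P)@R.from_euler('z',p[2]).as_matrix().T+[p[0],p[1],0]
E
python3 - <<'E'
from h import *; from bench import *
from scipy.optimize import least_squares
T,S=get_calibration("top"),get_calibration("scene")
A=lambda *u:np.array(u)
def pts(l,f): return [
 (T,[-.085,-.145,.085],(585,473)),(T,[.085,-.145,.085],(620,200)),(T,[-.085,.145,.085],(112,398)),
 (T,lid(l,.145,.026),(72,42)),(T,lid(l,-.145,.026),(618,124)),(T,lid(l,.145,0),(58,90)),(T,lid(l,-.145,0),(610,175)),
 (T,flap(f,-.077,-.003),(80,386)),(T,flap(f,.038,-.003),(118,188)),(T,flap(f,-.077,.003),(68,383)),
 (S,[-.085,-.145,.085],(293,147)),(S,[-.085,.145,.085],(368,540)),
 (S,lid(l,-.145,.026),(58,78)),(S,lid(l,.145,.026),(107,553)),(S,lid(l,-.145,0),(98,75)),(S,lid(l,.145,0),(142,549)),
 (S,flap(f,-.077,.003),(382,526)),(S,flap(f,.038,.003),(188,544))]
def res(p):
    o=[]
    for c,P,u in pts(p[3],p[4]):
        u=np.array(u)/(3.4 if c is T else 2.6)+((120,190) if c is T else (310,190))
        o.append(proj(c,world(p,P))[0]-u)
    return np.array(o).ravel()
s=least_squares(res,[.45,.2,-.15,1.6,1.6],loss="soft_l1")
p=s.x; print(np.round(p,4)); print(np.round(res(p).reshape(-1,2),1).tolist())
np.save("p.npy",p)
cv=lambda P:np.round(world(p,P),3).tolist()
print("flap edge",cv(flap(p[4],-.02,.003)),"lid edge",cv(lid(p[3],0,.026)))
def back(u,z,c=T):
    M=R.from_quat(c["rotation"]).as_matrix() ; d=M@np.linalg.inv(c["K"])@[*u,1]; k=c["position"]; return np.round(k+d*(z-k[2])/d[2],3)
for n,u,z in(("spray",(328,277),.15),("tin",(169,331.5),.08),("socket",(245,287),.065),("wrench",(136,265),.005),("seal",(161,202),.005)):
    w=back(u,z); print(n,w,np.round(R.from_euler('z',-p[2]).apply(w-[p[0],p[1],0]),3))
E
```

```text
[ 0.4976  0.1432 -0.1523  1.5042  1.5855]
[[-3.4, 0.5], [-0.2, 0.6], [-1.4, 0.3], [-1.6, -0.9], [-1.7, 0.0], [-0.5, -0.8], [-1.7, -0.5], [-1.5, -0.6], [0.9, -1.0], [-1.1, -0.2], [-0.3, -0.8], [-1.7, -1.0], [-0.6, -1.4], [0.6, -0.9], [-0.5, -1.2], [4.9, -1.1], [-0.5, -0.5], [4.1, -0.6]]
flap edge [[0.499, 0.286, 0.165]] lid edge [[0.596, 0.128, 0.256]]
spray [ 0.495 -0.067  0.15 ] [ 0.029 -0.208  0.15 ]
tin [0.386 0.261 0.08 ] [-0.128  0.1    0.08 ]
socket [0.48  0.11  0.065] [-0.012 -0.035  0.065]
wrench [0.533 0.372 0.005] [0.    0.232 0.005]
seal [0.684 0.325 0.005] [0.157 0.208 0.005]
```

```bash
cat >> h.py <<'E'
def plan(wps,pos=None,q=None):
    """wps: (world xyz, yaw of tool x); prints one row per call"""
    from bench import read_state
    s=read_state(); pos=s["ee_pos"]; M=R.from_quat(s["eef_rot"])
    for P,yaw in wps:
        G=R.from_euler('z',yaw)*R.from_euler('x',np.pi)
        d=M.inv().apply(np.array(P)-pos)/.3; r=(M.inv()*G).as_rotvec()/(np.pi/4)
        print(np.round(np.r_[d,r],3).tolist()); pos,M=np.array(P),G
def cp(*v): return world(np.load("p.npy"),v)[0]
E
python3 - <<'E'
from h import *
print(cp(-.03,.195,.3),cp(-.03,.195,.14))
W=[(.36,-.5,.33),(.48,-.38,.38),(.56,-.24,.4),(.58,-.1,.4),(.57,.05,.4),(.55,.2,.38),cp(-.03,.2,.30),cp(-.03,.2,.14)]
plan([(w,.41+min(2.58,.43*(i+1))) for i,w in enumerate(W)])
E
```

```text
[0.49753202 0.34046711 0.3       ] [0.49753202 0.34046711 0.14      ]
[0.437, -0.076, -0.361, -0.002, -0.0, -0.548]
[0.565, 0.031, -0.167, 0.0, 0.0, -0.547]
[0.525, 0.116, -0.067, 0.0, 0.0, -0.547]
[0.454, 0.126, 0.0, 0.0, 0.0, -0.547]
[0.442, 0.237, 0.0, 0.0, 0.0, -0.547]
[0.33, 0.381, 0.067, -0.0, 0.0, -0.547]
[0.244, 0.453, 0.267, 0.0, 0.0, 0.0]
[0.0, -0.0, 0.533, 0.0, 0.0, 0.0]
```

Request:
drive_tool([
  [0.09,-0.015,-0.07,0,0,-0.11],
  [0.18,-0.03,-0.145,0,0,-0.22],
  [0.26,-0.045,-0.22,0,0,-0.33],
  [0.35,-0.06,-0.29,0,0,-0.44],
  [0.44,-0.076,-0.36,0,0,-0.55],
], claw=1)

```text
time: 0.52
ee_pos: [0.3616, -0.4989, 0.3314]
eef_rot: [0.912, 0.41, -0.0, -0.0]
ft_force: [0.5, -1.3, -0.4]
width: 0.0617
grip_force: 0.0
```

Request:
drive_tool([
  [0.11,0.006,-0.03,0,0,-0.11],
  [0.22,0.012,-0.06,0,0,-0.22],
  [0.34,0.018,-0.1,0,0,-0.33],
  [0.45,0.025,-0.13,0,0,-0.44],
  [0.565,0.03,-0.167,0,0,-0.55],
])

```text
time: 0.93
ee_pos: [0.4813, -0.3781, 0.3806]
eef_rot: [0.803, 0.596, -0.0, -0.0]
ft_force: [0.3, -0.0, 0.1]
width: 0.0279
grip_force: 0.0
```

Request:
drive_tool([
  [0.1,0.023,-0.01,0,0,-0.11],
  [0.21,0.046,-0.02,0,0,-0.22],
  [0.31,0.07,-0.04,0,0,-0.33],
  [0.42,0.09,-0.05,0,0,-0.44],
  [0.525,0.116,-0.067,0,0,-0.55],
])

```text
time: 1.35
ee_pos: [0.5604, -0.2373, 0.4006]
eef_rot: [0.656, 0.755, -0.0, -0.0]
ft_force: [0.6, -0.6, -0.9]
width: 0.0016
grip_force: 0.0
```

Request:
drive_tool([
  [0.09,0.025,0,0,0,-0.11],
  [0.18,0.05,0,0,0,-0.22],
  [0.27,0.075,0,0,0,-0.33],
  [0.36,0.1,0,0,0,-0.44],
  [0.454,0.126,0,0,0,-0.55],
])

```text
time: 1.77
ee_pos: [0.579, -0.0978, 0.4004]
eef_rot: [0.479, 0.878, -0.0, -0.0]
ft_force: [0.8, -0.7, 0.1]
width: 0.0004
grip_force: 0.0
```

Request:
drive_tool([
  [0.09,0.047,0,0,0,-0.11],
  [0.18,0.095,0,0,0,-0.22],
  [0.27,0.142,0,0,0,-0.33],
  [0.35,0.19,0,0,0,-0.44],
  [0.442,0.237,0,0,0,-0.55],
])

```text
time: 2.18
ee_pos: [0.5677, 0.052, 0.4004]
eef_rot: [0.28, 0.96, -0.0, -0.0]
ft_force: [0.6, -1.3, -1.0]
width: 0.0002
grip_force: 0.0
```

Request:
drive_tool([
  [0.066,0.076,0.01,0,0,-0.11],
  [0.13,0.15,0.02,0,0,-0.22],
  [0.2,0.23,0.03,0,0,-0.33],
  [0.26,0.3,0.05,0,0,-0.44],
  [0.33,0.381,0.067,0,0,-0.54],
])

```text
time: 2.6
ee_pos: [0.5464, 0.2015, 0.3802]
eef_rot: [0.072, 0.997, -0.0, 0.0]
ft_force: [1.5, -0.5, 0.0]
width: 0.0009
grip_force: 0.0
```

Request:
drive_tool([
  [0.05,0.09,0.05,0,0,0],
  [0.1,0.18,0.1,0,0,0],
  [0.15,0.27,0.16,0,0,0],
  [0.2,0.36,0.22,0,0,0],
  [0.244,0.453,0.267,0,0,0],
])

```text
time: 3.02
ee_pos: [0.4931, 0.3469, 0.299]
eef_rot: [0.074, 0.997, -0.001, -0.0]
ft_force: [0.9, -0.1, 0.5]
width: 0.0005
grip_force: 0.0
```

Run:
```python
from h import *; from bench import *; import cv2
s=read_state();print(s["joint_positions"],s["ee_pos"],s["ft_force"])
p=np.load("p.npy"); print(p[2],R.from_quat(s["eef_rot"]).as_matrix()[:,0])
plan([(cp(-.03,.2,.14),p[2]+np.pi)])
a=camera("top")[130:360,90:390];b=camera("scene")[170:460,270:500]
cv2.imwrite("pics/c2.png",np.hstack([cv2.resize(a,(500,383)),cv2.resize(b,(300,383))]))
```

```text
[-0.02518935  0.37873708 -0.88726168  1.36168791  0.29110302  1.53655083
  0.53598783] [0.49309404 0.34693321 0.29897473] [ 0.90143498 -0.08087186  0.53101909]
-0.1523088087882561 [-9.89076978e-01  1.47398927e-01  5.37198607e-04]
[-0.018, -0.002, 0.53, -0.002, -0.001, 0.006]
```

View pics/c2.png

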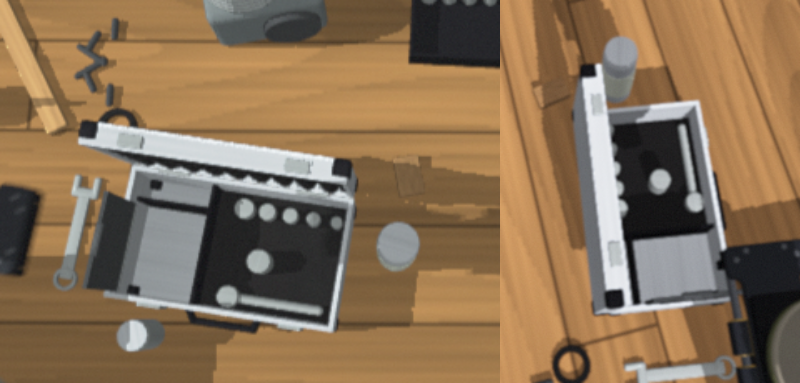

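The case, the can and the tin are undisturbed. The gripper is beyond the flap end, at the left of the top view and lower right of the scene view, so I'll descend.

Request:
drive_tool([
  [0,0,0.1,0,0,0],
  [-0.005,0,0.21,0,0,0],
  [-0.01,0,0.32,0,0,0],
  [-0.015,0,0.43,0,0,0],
  [-0.018,0,0.53,0,0,0],
])

```text
time: 3.53
ee_pos: [0.4996, 0.3442, 0.1395]
eef_rot: [0.074, 0.997, -0.0, -0.0]
ft_force: [0.6, 0.9, -0.7]
width: 0.0003
grip_force: 0.0
```

Run:
```python
from h import *; from bench import *
s=read_state();p=np.load("p.npy")
e=s["ee_pos"];c0=R.from_euler('z',-p[2]).apply(e-[p[0],p[1],0]);print("case frame TCP",c0,s["ft_force"])
L=.07;o=np.array([c0[1],c0[2]])
for f in np.r_[1.6,np.arange(1.5,-.05,-.1)]:
    y=.137-L*np.cos(f)+.003*np.sin(f)+.015;z=.07+L*np.sin(f)+.003*np.cos(f); print(round(f,2),np.round([(y-o[0])/.3,-(z-o[1])/.3],3))
```

```text
case frame TCP [-0.02849665  0.19903002  0.13945317] [ 0.59927571  0.86879941 -0.71572499]
1.6 [-0.14  -0.001]
1.5 [-0.163 -0.002]
1.4 [-0.187 -0.   ]
1.3 [-0.21   0.004]
1.2 [-0.232  0.01 ]
1.1 [-0.254  0.019]
1.0 [-0.274  0.03 ]
0.9 [-0.294  0.043]
0.8 [-0.312  0.057]
0.7 [-0.329  0.074]
0.6 [-0.344  0.092]
0.5 [-0.357  0.111]
0.4 [-0.368  0.131]
0.3 [-0.377  0.153]
0.2 [-0.383  0.175]
0.1 [-0.388  0.198]
-0.0 [-0.39   0.222]
```

Each step takes the flap about 0.1 rad per row.

Request:
drive_tool([
  [0,-0.06,0,0,0,0],
  [0,-0.12,0,0,0,0],
  [0,-0.145,0,0,0,0],
  [0,-0.165,0,0,0,0],
  [0,-0.187,0,0,0,0],
])

```text
time: 3.95
ee_pos: [0.4916, 0.29, 0.1421]
eef_rot: [0.074, 0.997, 0.001, 0.001]
ft_force: [2.2, 2.2, -0.4]
width: 0.0001
grip_force: 1.1
```

Request:
drive_tool([
  [0,-0.023,0.004,0,0,0],
  [0,-0.045,0.01,0,0,0],
  [0,-0.067,0.019,0,0,0],
  [0,-0.087,0.03,0,0,0],
  [0,-0.107,0.043,0,0,0],
])

```text
time: 4.37
ee_pos: [0.4865, 0.2575, 0.1284]
eef_rot: [0.074, 0.997, -0.0, 0.0]
ft_force: [-0.3, 1.2, 1.0]
width: 0.0005
grip_force: 1.1
```

Run:
```python
from h import *; from bench import *; import cv2
s=read_state();print(s["ee_pos"],s["ft_force"])
a=camera("top")[170:360,60:330];b=camera("scene")[170:460,270:500]
cv2.imwrite("pics/c3.png",np.hstack([cv2.resize(a,(500,383)),cv2.resize(b,(300,383))]))
```

```text
[0.48649686 0.2574754  0.12844651] [-0.28932176  1.19120057  1.0084218 ]
```

View pics/c3.png

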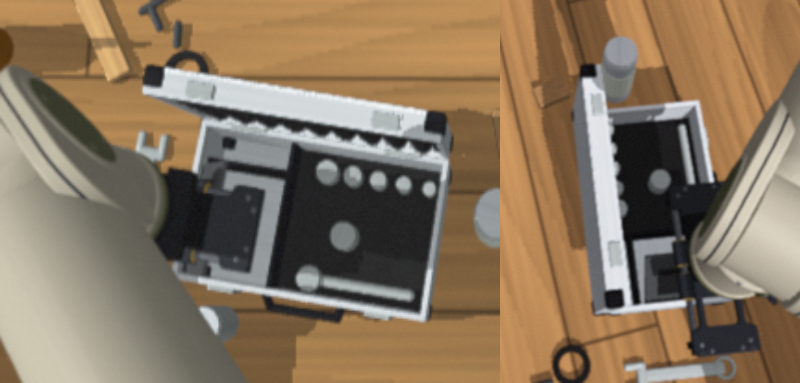

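The flap is following, and the arm sits well above the tin, which is just visible at (215, 320). I'll carry on down the arc.

Request:
drive_tool([
  [0,-0.018,0.014,0,0,0],
  [0,-0.035,0.031,0,0,0],
  [0,-0.05,0.049,0,0,0],
  [0,-0.063,0.068,0,0,0],
  [0,-0.074,0.088,0,0,0],
])

```text
time: 4.88
ee_pos: [0.4832, 0.2353, 0.1015]
eef_rot: [0.074, 0.997, -0.0, -0.0]
ft_force: [0.1, -0.4, 2.8]
width: 0.0007
grip_force: 0.8
```

Request:
drive_tool([
  [0,-0.009,0.022,0,0,0],
  [0,-0.015,0.044,0,0,0],
  [0,-0.02,0.067,0,0,0],
  [0,-0.022,0.085,0,0,0],
  [0,-0.022,0.09,0,0,0],
])

```text
time: 5.3
ee_pos: [0.4819, 0.2292, 0.074]
eef_rot: [0.074, 0.997, -0.0, -0.001]
ft_force: [-0.9, -1.2, 2.1]
width: 0.0008
grip_force: 0.6
```

Request:
drive_tool([
  [0,0,0.003,0,0,0],
  [0,0,0.006,0,0,0],
  [0,0,0.01,0,0,0],
  [0,0,0.01,0,0,0],
  [0,0,0.01,0,0,0],
])

```text
time: 5.72
ee_pos: [0.4822, 0.2298, 0.0734]
eef_rot: [0.074, 0.997, -0.0, 0.0]
ft_force: [-6.1, -4.8, 14.0]
width: 0.0001
grip_force: 6.9
```

The force rose to 14 N at z = 73 mm, so the flap is flat. Next I'll retract and go over behind the lid.

Run:
```python
from h import *
p=np.load("p.npy");y=p[2]+np.pi
W=[cp(-.03,.085,.25),cp(-.01,.06,.37),cp(.13,0,.38),cp(.16,0,.36),cp(.155,0,.227)]
print(W); plan([(w,y) for w in W])
```

```text
[array([0.48084275, 0.23174053, 0.25      ]), array([0.49681821, 0.20399553, 0.37      ]), array([0.62609425, 0.12344924, 0.38      ]), array([0.65574695, 0.11889762, 0.36      ]), array([0.65080483, 0.11965623, 0.227     ])]
[0.005, 0.005, -0.589, -0.001, 0.0, 0.006]
[-0.067, -0.083, -0.4, 0.0, 0.0, 0.0]
[-0.467, -0.2, -0.033, 0.0, 0.0, 0.0]
[-0.1, 0.0, 0.067, 0.0, 0.0, 0.0]
[0.017, -0.0, 0.443, 0.0, 0.0, 0.0]
```

Request:
drive_tool([
  [0,0,-0.08,0,0,0],
  [0,0,-0.2,0,0,0],
  [0,0,-0.33,0,0,0],
  [0,0,-0.46,0,0,0],
  [0,0,-0.59,0,0,0],
])

```text
time: 6.13
ee_pos: [0.4817, 0.23, 0.2514]
eef_rot: [0.073, 0.997, 0.0, 0.0]
ft_force: [1.3, 0.3, 0.6]
width: 0.0003
grip_force: 0.0
```

Request:
drive_tool([
  [-0.02,-0.02,-0.08,0,0,0],
  [-0.03,-0.04,-0.17,0,0,0],
  [-0.05,-0.06,-0.26,0,0,0],
  [-0.06,-0.08,-0.35,0,0,0],
  [-0.07,-0.09,-0.43,0,0,0],
])

```text
time: 6.55
ee_pos: [0.4992, 0.1994, 0.3803]
eef_rot: [0.074, 0.997, 0.0, 0.001]
ft_force: [-0.3, 0.5, 0.2]
width: 0.0007
grip_force: 0.0
```

Request:
drive_tool([
  [-0.1,-0.04,0,0,0,0],
  [-0.2,-0.08,0,0,0,0],
  [-0.3,-0.12,0,0,0,0],
  [-0.4,-0.16,0,0,0,0],
  [-0.5,-0.2,0,0,0,0],
])

```text
time: 6.97
ee_pos: [0.6399, 0.1176, 0.3782]
eef_rot: [0.074, 0.997, 0.0, 0.0]
ft_force: [0.4, 1.1, 1.1]
width: 0.0008
grip_force: 0.0
```

Run:
```python
from h import *; from bench import *; import cv2
s=read_state();p=np.load("p.npy")
print(R.from_euler('z',-p[2]).apply(s["ee_pos"]-[p[0],p[1],0]),s["ft_force"],s["joint_positions"])
plan([(cp(.16,0,.35),p[2]+np.pi),(cp(.16,0,.227),p[2]+np.pi)])
a=camera("top")[170:360,60:330];b=camera("scene")[170:460,270:500]
cv2.imwrite("pics/c4.png",np.hstack([cv2.resize(a,(500,383)),cv2.resize(b,(300,383))]))
```

```text
[ 0.14448329 -0.00365476  0.37823253] [0.42929426 1.09440475 1.05631034] [ 0.24274156  0.4706686  -0.80066305  1.05738275  0.33640321  1.73390001
  0.97940509]
[-0.052, 0.012, 0.094, 0.0, 0.001, 0.006]
[-0.0, -0.0, 0.41, 0.0, 0.0, 0.0]
```

View pics/c4.png

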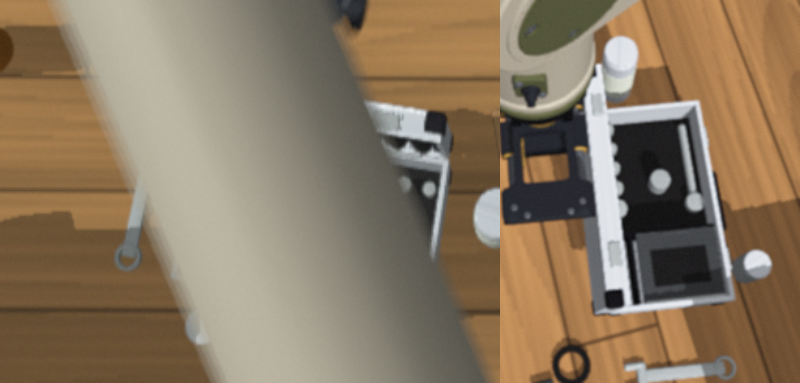

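The flap lies flat at (680, 265), the lid is still open, and the can and tin haven't moved. The gripper is behind the lid, so I'll descend there.

Request:
drive_tool([
  [-0.052,0.01,0.05,0,0,0],
  [-0.052,0.01,0.15,0,0,0],
  [-0.052,0.01,0.27,0,0,0],
  [-0.052,0.01,0.39,0,0,0],
  [-0.052,0.01,0.505,0,0,0],
])

```text
time: 7.48
ee_pos: [0.654, 0.1197, 0.2253]
eef_rot: [0.073, 0.997, 0.0, 0.0]
ft_force: [0.7, 0.5, -0.7]
width: 0.0003
grip_force: 0.0
```

Run:
```python
from h import *; from bench import *
s=read_state();p=np.load("p.npy")
c=R.from_euler('z',-p[2]).apply(s["ee_pos"]-[p[0],p[1],0]);print(c,s["ft_force"])
L=.14
for f in np.r_[np.arange(1.6,-.01,-.05)]:
    x=.085-L*np.cos(f)+.026*np.sin(f)+.0095;z=.085+L*np.sin(f)+.026*np.cos(f); print(round(f,2),np.round([-(x-c[0])/.3,-(z-c[2])/.3],3))
```

```text
[0.15811803 0.00049301 0.22528944] [ 0.73046309  0.45753897 -0.73883074]
1.6 [0.112 0.004]
1.55 [ 0.135 -0.001]
1.5 [ 0.159 -0.004]
1.45 [ 0.182 -0.006]
1.4 [ 0.206 -0.007]
1.35 [ 0.23  -0.007]
1.3 [ 0.253 -0.005]
1.25 [ 0.277 -0.003]
1.2 [0.3   0.001]
1.15 [0.324 0.006]
1.1 [0.347 0.012]
1.05 [0.369 0.02 ]
1.0 [0.391 0.028]
0.95 [0.413 0.038]
0.9 [0.434 0.048]
0.85 [0.455 0.06 ]
0.8 [0.475 0.072]
0.75 [0.494 0.086]
0.7 [0.513 0.101]
0.65 [0.531 0.116]
0.6 [0.548 0.133]
0.55 [0.565 0.15 ]
0.5 [0.58  0.168]
0.45 [0.595 0.187]
0.4 [0.608 0.206]
0.35 [0.621 0.226]
0.3 [0.632 0.247]
0.25 [0.643 0.268]
0.2 [0.652 0.29 ]
0.15 [0.661 0.312]
0.1 [0.668 0.335]
0.05 [0.674 0.358]
-0.0 [0.679 0.381]
```

Request:
drive_tool([
  [0.06,0,0,0,0,0],
  [0.11,0,0,0,0,0],
  [0.135,0,-0.001,0,0,0],
  [0.158,0,-0.004,0,0,0],
  [0.182,0,-0.006,0,0,0],
])

```text
time: 7.9
ee_pos: [0.6011, 0.1272, 0.2294]
eef_rot: [0.074, 0.997, 0.0, 0.001]
ft_force: [5.4, 0.6, -2.4]
width: 0.0004
grip_force: 2.2
```

Request:
drive_tool([
  [0.024,0,0,0,0,0],
  [0.048,0,0,0,0,0],
  [0.071,0,0.001,0,0,0],
  [0.095,0,0.003,0,0,0],
  [0.118,0,0.007,0,0,0],
])

```text
time: 8.32
ee_pos: [0.565, 0.1325, 0.2268]
eef_rot: [0.074, 0.997, 0.0, 0.0]
ft_force: [3.8, 0.6, 3.6]
width: 0.0006
grip_force: 2.2
```

Request:
drive_tool([
  [0.024,0,0.005,0,0,0],
  [0.047,0,0.011,0,0,0],
  [0.069,0,0.019,0,0,0],
  [0.091,0,0.027,0,0,0],
  [0.113,0,0.037,0,0,0],
])

```text
time: 8.73
ee_pos: [0.5312, 0.1375, 0.2152]
eef_rot: [0.074, 0.997, -0.0, 0.0]
ft_force: [2.4, 1.0, 5.2]
width: 0.0006
grip_force: 2.0
```

Run:
```python
from h import *; from bench import *; import cv2
s=read_state();p=np.load("p.npy")
print(R.from_euler('z',-p[2]).apply(s["ee_pos"]-[p[0],p[1],0]),s["ft_force"])
a=camera("top")[170:360,60:330];b=camera("scene")[170:460,270:500]
cv2.imwrite("pics/c5.png",np.hstack([cv2.resize(a,(500,383)),cv2.resize(b,(300,383))]))
```

```text
[ 0.03404057 -0.0005342   0.2152386 ] [2.36670617 0.97996838 5.19999864]
```

View pics/c5.png

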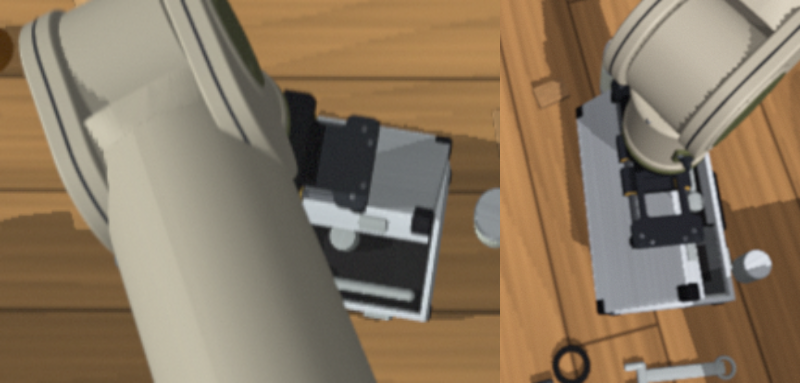

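The lid is about a third closed and following steadily at 5–6 N, with the tin clear. I'll continue.

Request:
drive_tool([
  [0.021,0,0.01,0,0,0],
  [0.042,0,0.022,0,0,0],
  [0.062,0,0.034,0,0,0],
  [0.081,0,0.048,0,0,0],
  [0.1,0,0.063,0,0,0],
])

```text
time: 9.25
ee_pos: [0.5015, 0.1415, 0.1959]
eef_rot: [0.074, 0.997, -0.0, -0.0]
ft_force: [1.2, -0.3, 2.1]
width: 0.0005
grip_force: 1.5
```

Request:
drive_tool([
  [0.018,0,0.015,0,0,0],
  [0.035,0,0.032,0,0,0],
  [0.052,0,0.049,0,0,0],
  [0.067,0,0.067,0,0,0],
  [0.082,0,0.086,0,0,0],
])

```text
time: 9.67
ee_pos: [0.4774, 0.1452, 0.1701]
eef_rot: [0.074, 0.997, -0.0, -0.0]
ft_force: [2.2, -0.6, 2.2]
width: 0.0005
grip_force: 1.2
```

Request:
drive_tool([
  [0.013,0,0.019,0,0,0],
  [0.026,0,0.039,0,0,0],
  [0.037,0,0.06,0,0,0],
  [0.043,0,0.07,0,0,0],
  [0.048,0,0.081,0,0,0],
])

```text
time: 10.08
ee_pos: [0.4633, 0.1474, 0.1458]
eef_rot: [0.074, 0.997, -0.0, -0.0]
ft_force: [-1.5, -1.5, 3.3]
width: 0.0006
grip_force: 1.2
```

Request:
drive_tool([
  [0.005,0,0.011,0,0,0],
  [0.009,0,0.022,0,0,0],
  [0.014,0,0.033,0,0,0],
  [0.018,0,0.044,0,0,0],
  [0.022,0,0.056,0,0,0],
])

```text
time: 10.5
ee_pos: [0.457, 0.1484, 0.1292]
eef_rot: [0.074, 0.997, -0.0, -0.0]
ft_force: [-0.8, -1.7, 2.3]
width: 0.0005
grip_force: 1.1
```

Run:
```python
from h import *; from bench import *
s=read_state();p=np.load("p.npy")
print(R.from_euler('z',-p[2]).apply(s["ee_pos"]-[p[0],p[1],0]),s["ft_force"])
```

```text
[-0.04094658 -0.00100213  0.12922339] [-0.78537204 -1.69004517  2.29108618]
```

Now about 18 mm remains, so I'll go slowly and watch the force.

Request:
drive_tool([
  [0.002,0,0.01,0,0,0],
  [0.004,0,0.02,0,0,0],
  [0.006,0,0.03,0,0,0],
  [0.007,0,0.038,0,0,0],
  [0.008,0,0.045,0,0,0],
])

```text
time: 10.92
ee_pos: [0.4547, 0.1489, 0.1158]
eef_rot: [0.074, 0.997, 0.0, -0.0]
ft_force: [-0.5, -0.2, 1.9]
width: 0.0005
grip_force: 1.1
```

Request:
drive_tool([
  [0.001,0,0.005,0,0,0],
  [0.001,0,0.01,0,0,0],
  [0.001,0,0.015,0,0,0],
  [0.001,0,0.019,0,0,0],
  [0.001,0,0.019,0,0,0],
])

```text
time: 11.33
ee_pos: [0.4546, 0.1488, 0.1113]
eef_rot: [0.074, 0.997, -0.0, 0.0]
ft_force: [-8.0, -1.0, 17.4]
width: 0.0006
grip_force: 8.8
```

The lid meets the rim at z = 111 mm with 17 N. I'll lift off and check.

Request:
drive_tool([
  [0,0,-0.03,0,0,0],
  [0,0,-0.12,0,0,0],
  [0,0,-0.25,0,0,0],
  [0,0,-0.38,0,0,0],
  [0,0,-0.5,0,0,0],
])

```text
time: 11.75
ee_pos: [0.4544, 0.1489, 0.2627]
eef_rot: [0.074, 0.997, 0.0, 0.001]
ft_force: [1.6, 1.0, -0.6]
width: 0.0005
grip_force: 0.0
```

Request:
drive_tool([
  [0,-0.1,-0.1,0,0,0],
  [0,-0.2,-0.2,0,0,0],
  [0,-0.3,-0.25,0,0,0],
  [0,-0.4,-0.25,0,0,0],
  [0,-0.5,-0.25,0,0,0],
])

```text
time: 12.17
ee_pos: [0.4326, -0.0011, 0.3369]
eef_rot: [0.074, 0.997, -0.0, 0.002]
ft_force: [1.0, -0.0, 0.3]
width: 0.0001
grip_force: 0.0
```

Run:
```python
from h import *; from bench import *; import cv2
s=read_state();p=np.load("p.npy");print(s["ee_pos"],s["ft_force"])
b=camera("scene"); 
for y in(-.145,.145):
    print(proj(get_calibration("scene"),world(p,[lid(0,y,.026),lid(.05,y,.026)])))
cv2.imwrite("pics/c6.png",b)
```

```text
[ 0.43256833 -0.00108592  0.33689983] [ 1.02783593 -0.0218825   0.27616874]
[[424.89731155 240.94462545]
 [424.96792837 239.40744224]]
[[453.44442883 395.74879122]
 [453.80177405 395.51858599]]
```

View pics/c6.png

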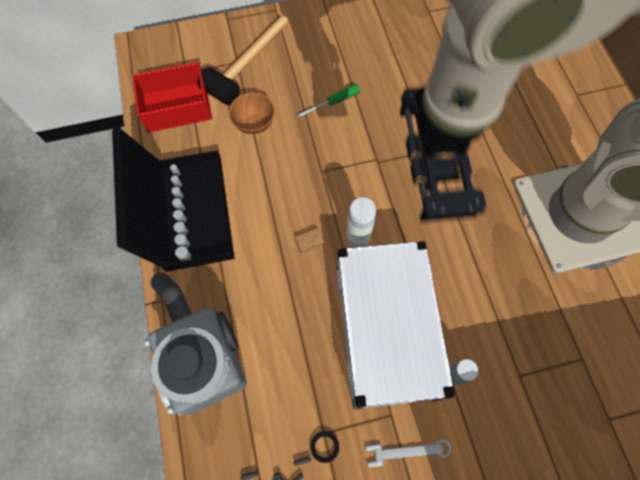

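The lid is shut: its outline runs from (340, 250) to (450, 400). The can, tin, wrench, seal, carton, bowl and screwdriver are all where they started, and the robot is clear.

```bash
python3 -c "
from bench import *
print(close_job())"
```

```text
the job is handed in; nothing more can be done
None
```

I pushed the flap down flat first and then closed the lid gently until it met the rim; the loose things outside the case look unmoved in the final picture, and I handed the job in at about 12 s of the 58 s allowed (no verdict was returned).

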